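# Roll the tin back up its rack lane and hold it clear of the lip

## Task

I want to wipe out the front of the long tin's lane in the sloping tin rack. With the gripper's fingertips push that tin (the only long one; the other two lanes hold short tins) slowly up its lane until it is right against the back stop, never letting it roll free or run back, and without gripping or lifting it. Finish while still holding it there with the fingers, and leave the other tins and everything else on the counter where they are.

Things in the scene. Friction and masses are not known exactly. Their poses are not given: they have to be found in the camera images.
- lane_deck: deck of the fixed steel tin rack: 3 parallel lanes, open above, rising away from the robot at 0.13 rad. Origin on the deck's surface at the front lip's inner face, mid-width, 45 mm above the counter; x up the slope, y left across, z square to the deck (pitch -0.13, yaw = the rack's). Lane centres y = -125, 0, 125 mm; dividers and cheeks at y = +-62.5, +-187.5, 2 mm thick, 37 mm high.
- front_lip (a point): top of the front lip's inner face, mid-width of the rack: the lip stands 15 mm above the deck at x = -2 to 0 mm of the deck's frame, with its hem and blank ticket holders in front of it to x = -5 mm. Axes as the deck's.
- back_stop (a point): foot of the back stop's inner face, mid-width of the rack, on the deck at x = 216 mm of the deck's frame. The stop is a plate across all lanes, 45 mm high above the deck. Axes as the deck's.
- long_tin: tin to push: food tin with paper label, 73 mm across, 110 mm long, 0.3 to 0.6 kg, lying across its lane (which one varies) against the lip. Origin at its centre; y along its axis, x and z turn as it rolls. Rolls freely and runs back if let go. In the deck's frame its centre starts at x = 29.5, z = 36.5 mm and is at x = 179.5 mm when it touches the back stop.
- short_tin_a: a bystander: short food tin, 73 mm in diameter and 60 mm long, lying across another lane of the rack at its front lip. Origin at the tin's centre, its y axis is the tin's axis. Leave it where it is.
- short_tin_b: a bystander: short food tin, 73 mm in diameter and 60 mm long, lying across another lane of the rack at its front lip. Origin at the tin's centre, its y axis is the tin's axis. Leave it where it is.
- jar: a bystander: glass storage jar, 84 mm in diameter and 120 mm high, on the counter left of the rack. Origin at the centre of its underside, z up.
- mill: a bystander: wooden pepper mill, 56 mm in diameter and 188 mm high, on the counter right of the rack. Origin at the centre of its underside, z up.
- jug: a bystander: steel milk jug, 84 mm in diameter and 95 mm high, with a handle, on the counter right of the rack. Origin at the centre of its underside, z up.
- ramekin: a bystander: small white bowl, 84 mm in diameter and 45 mm high, on the counter in front of the rack, to the left. Origin at the centre of its underside, z up.
- tamper: a bystander: coffee tamper, 58 mm in diameter and 90 mm high, standing on the counter in front of the rack, to the right. Origin at the centre of its underside, z up.
- spatula: a bystander: kitchen spatula lying on the right-hand cutting board, far right of the rack, less than 30 mm high. Its x axis runs along it.
Not all that is in view belongs to the job. What is shaped like the long_tin but pink is not meant.

How it is judged:
By the outcome, as a careful person would: the job done as asked, in the order asked, and still so for the second after the job is handed in, while the arm keeps its last pose, push and grip.
It also fails if it takes over 38 s, if anything falls off the work surface, if the arm or the gripper's body presses on something with over 40 N, if the wrist force passes 120 N, or if a joint passes its speed limit or range.

## Robot

A 6-joint arm with a two-finger parallel gripper is mounted at the origin on the work surface. World frame = base frame: x ahead of the robot, y to its left, z up, the work surface at z = 0. Lengths are in m, angles in rad, forces in N, time in s.
With the tool pointing down it reaches from about 0.275 to 0.85 m from the base axis. Payload 5.2 kg.
Tool frame: the origin (TCP) lies at the very end of the fingers, on their centre line; the grasp point (between the pads) lies 19 mm behind it (manip.grip_depth is the distance from the TCP to the grasp point, in m); z points along the fingers, y is the direction in which the jaws open and shut (so a half turn about z gives the same grasp; the last joint's range is limited). The gripper opens to 85 mm and grips with 20 to 120 N. Pads are 22 mm wide; open, the fingers measure 114 mm over their backs; the gripper's body (76 mm by 85 mm) begins 54 mm behind the grasp point. The pads swing forward as they close: fully open they stand 13 mm farther back than shut.
Start: joints at [1.104, 0.259, 1.535, -0, 1.348, -0.203], TCP at [0.143, 0.531, 0.231] pointing down, gripper open.
Joint ranges: [-3.14, 3.14], [-0.91, 2.08], [0.19, 2.58], [-1.22, 4.36], [0.22, 2.71], [-3.12, 3.12]. Speed limits (rad/s): [2.57, 2.57, 3.14, 3.14, 3.14, 3.14].

## Interface

Orientations are given as a rotation vector (axis times angle).
In Python, from bench import manip gives the robot as it stands.
- The arm moves only by the shell command python3 -m crank 'ROWS' [FORCE]. ROWS is JSON, a list of rows, each a list of 3 entries, a list of its own where there are three numbers: the shift along the world's x, y, z in cm, then the turn, a rotation vector about the world's x, y, z in degrees, then the finger opening in cm, from 0 to 8.54. A call has 1 to 12 rows; each row is the pose to reach, as a shift and turn from the pose measured when the call began; what a row does not reach only later rows make up. A row lasts 1/12 s, in which the tool goes at most 41.7 mm and 7.16 degrees, less where a joint would pass 70% of its speed; a pose out of reach is approached as far as the arm can. A call with a gripper value outside its range is refused whole. The fingers move at their own pace and stop on an object; FORCE is the grip in N (left out, the last holds). Time passes only in rows, so rows that repeat a pose let the fingers close. It gives the time, the measured TCP pose, the force and the opening at its end, in the units of the state.
- manip.observe(): the state, without advancing time (a new reading comes with each control period).
- manip.get_image(name): name is "side" or "top" or "wrist"; returns a dict with "img" (384x512x3 uint8, red, green, blue), "fovy" (degrees; the focal length in pixels is half the picture's height over the tangent of half this angle, whatever the lens; pixels are square), "cx", "cy" (the principal point, pixels), "rvec" (rotation vector, rad) and "tvec" (3), from world to camera coordinates, as OpenCV has them; the wrist camera has in their place "hand_eye" (4x4, takes a point from camera to tool coordinates, whose origin is the TCP and whose axes are the flange's). Camera axes: x right, y down, z forward; pixel columns grow to the right and rows downward; lengths in m; the calibration is good to about 2 mm. A picture is of the moment at which its call begins: read the wrist's pose just before it. There is no depth.
- manip.sign_off(): hands the job in, once; it reports no verdict.
The state is a dict: "t": time; "qpos": joint angles; "joint_vel": joint speeds; "joint_torque": joint torques, N m; "ee_pos": TCP position; "ee_rot": TCP orientation; "ft_force": force on the tool from outside, world axes, zero at the start; "ft_torque": the same for the moment, N m; "finger_gap": finger opening in m.
Only numpy, scipy, OpenCV 4.12 (cv2) and the standard library are available. Lean on these libraries where they do the work, as an engineer would, in place of code of your own. Each camera call takes 0.05 s, during which the arm holds its last target. There are 200 camera calls.

## Working session

There is one attempt and no reset: what is moved stays moved. The work goes in short steps, Python scripts to look and compute and a shell command to move; the robot and the scene stay as the last step left them, time stands still between calls to the robot, and variables do not carry over. Pictures are saved under pics/ and viewed, about 8 in all and at most 12, crops included, and the job is handed in when it is done.

```bash
mkdir -p pics; ls; python3 - <<'E'
from bench import manip
import cv2,json
s=manip.observe();print({k:s[k] for k in('t','ee_pos','ee_rot','ft_force','finger_gap')})
for n in("side","top"):
    d=manip.get_image(n);cv2.imwrite(f"pics/{n}0.png",d["img"][:,:,::-1]);print(n,{k:d[k] for k in d if k!="img"})
E
```

```text
pics
{'t': 0.0, 'ee_pos': array([0.1431127 , 0.53049419, 0.23046445]), 'ee_rot': array([-4.13014369e-01, -3.11368837e+00,  2.77956753e-03]), 'ft_force': array([-0.30716329,  0.0649372 , -0.55095814]), 'finger_gap': 0.08540751238161}
side {'fovy': 50.77353128913395, 'cx': 253.3096320288315, 'cy': 191.9240767099291, 'rvec': array([ 0.2251456 , -2.7421015 ,  1.40873778]), 'tvec': array([0.46335971, 0.15296422, 1.31908901])}
top {'fovy': 42.95711336871746, 'cx': 255.28700339431342, 'cy': 182.21159416314518, 'rvec': array([ 2.11197172, -2.10568491,  0.18570939]), 'tvec': array([-0.07406464,  0.48667065,  1.86891404])}
```

View pics/side0.png

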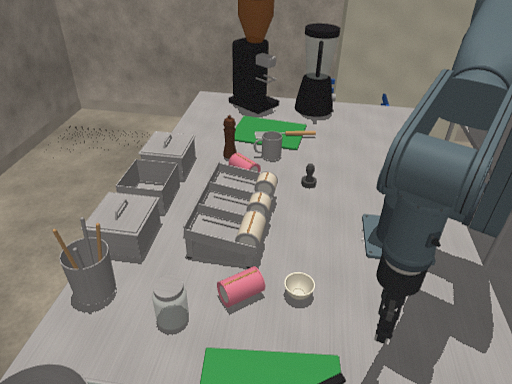

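View pics/top0.png

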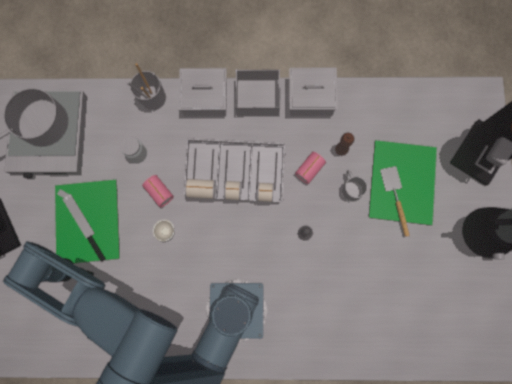

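The top view shows the rack at about (187–284, 140–203). Three cream tins lie at its front: a long one in the left lane at (200,189), and short ones at (232,190) and (265,192). The pink ones at (157,191) and (311,168) are not meant. The long tin is the cream one at top (200,189), side (252,228). I'll enlarge both views to confirm.

```bash
python3 - <<'E'
import cv2,numpy as np
t=cv2.imread("pics/top0.png")[130:215,175:295];s=cv2.imread("pics/side0.png")[155:270,180:290]
a=cv2.resize(t,None,fx=6.5,fy=6.5,interpolation=cv2.INTER_CUBIC);b=cv2.resize(s,None,fx=5,fy=5,interpolation=cv2.INTER_CUBIC)
cv2.imwrite("pics/ct.png",a);cv2.imwrite("pics/cs.png",b);print(a.shape,b.shape)
E
```

```text
(552, 780, 3) (575, 550, 3)
```

View pics/ct.png

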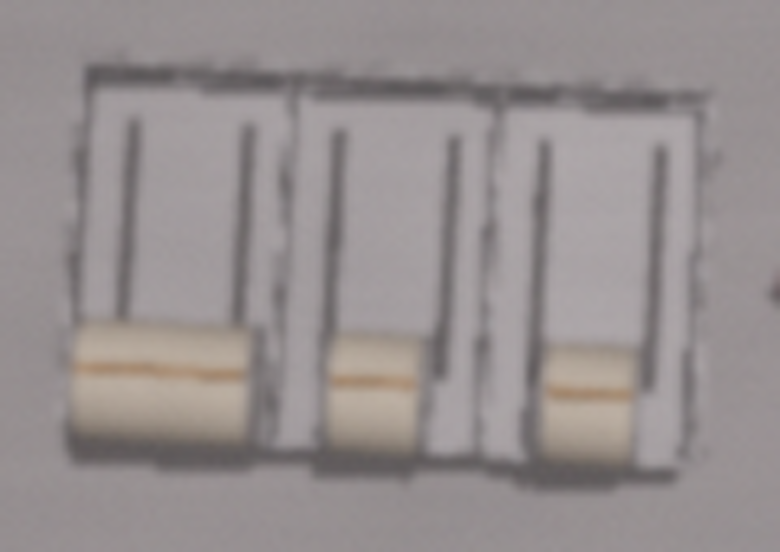

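View pics/cs.png

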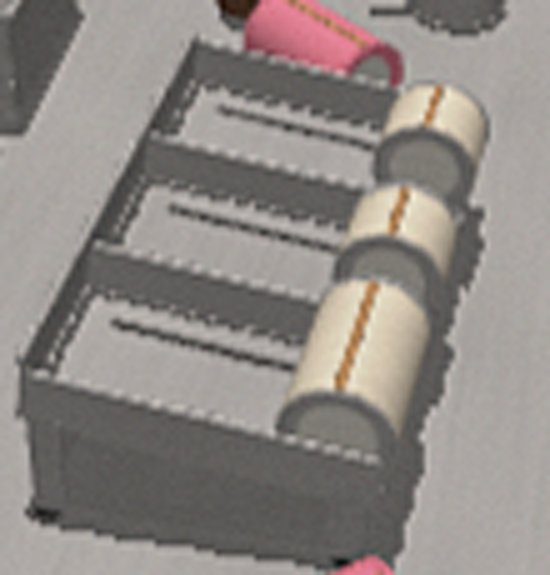

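Confirmed: the only long cream tin is in the left lane (top crop 70–255 × 320–450; side crop (280–430, 280–460)). Next I'll triangulate its seam ends and the rear rack corners.

```bash
cat > h.py <<'E'
import numpy as np,cv2
from scipy.spatial.transform import Rotation as R
from bench import manip
def ray(d,p):
    f=192/np.tan(np.radians(d["fovy"])/2)
    v=np.array([(p[0]-d["cx"])/f,(p[1]-d["cy"])/f,1.])
    M=R.from_rotvec(d["rvec"]).as_matrix()
    return -M.T@d["tvec"], M.T@v/np.linalg.norm(v)
def tri(a,b):
    A=0;y=0
    for o,v in(a,b):
        P=np.eye(3)-np.outer(v,v);A=A+P;y=y+P@o
    x=np.linalg.solve(A,y);return x,[np.linalg.norm(np.cross(x-o,v)) for o,v in(a,b)][0]*2
def plane(r,z): return r[0]+r[1]*(z-r[0][2])/r[1][2]
E
python3 - <<'E'
from h import *
T=manip.get_image("top");S=manip.get_image("side")
ct=lambda x,y:ray(T,((x+.5)/6.5-.5+175,(y+.5)/6.5-.5+130))
cs=lambda x,y:ray(S,((x+.5)/5-.5+180,(y+.5)/5-.5+155))
P={}
for n,a,b in[("seamL",(75,369),(340,387)),("seamR",(250,376),(372,285)),("seam2L",(332,381),(393,232)),("seam2R",(413,383),(406,188)),("seam3L",(545,392),(430,125)),("seam3R",(634,395),(437,88)),("backL",(88,70),(25,368)),("backR",(706,95),(200,42))]:
    P[n],e=tri(ct(*a),cs(*b));print(n,P[n].round(4),round(e*1e3,1))
def yaw(a,b): v=P[a]-P[b];return np.arctan2(-v[0],v[1])
print("yaws",[round(yaw(*k),3) for k in(("seamL","seamR"),("seamL","seam3R"),("backL","backR"))])
# rack pose from each estimate
w=yaw("backL","backR")
for nm,yw in(("b",w),("s",yaw("seamL","seam3R"))):
    Rk=R.from_euler("ZY",[yw,-.13])
    # model: back top corners at deck (216..218,±187.5,45)
    m=(P["backL"]+P["backR"])/2-Rk.apply([.217,0,.045]);print(nm,yw,"origin from back",m)
    for k in("seamL","seamR","seam2L","seam2R","seam3L","seam3R"): print(k,Rk.inv().apply(P[k]-m).round(4))
for n in P:pass
E
```

```text
seamL [0.4577 0.1872 0.1203] 3.0
seamR [0.4546 0.0857 0.1153] 3.0
seam2L [0.4497 0.0374 0.1209] 1.1
seam2R [ 0.4482 -0.0097  0.1218] 0.8
seam3L [ 0.4428 -0.0861  0.1209] 0.0
seam3R [ 0.4431 -0.1377  0.1174] 2.6
backL [0.6426 0.1879 0.1066] 4.1
backR [ 0.6236 -0.1808  0.1087] 1.0
yaws [np.float64(-0.03), np.float64(-0.045), np.float64(-0.051)]
b -0.051439459241493034 origin from back [0.42403769 0.01433231 0.03492743]
seamL [0.0356 0.1744 0.0815]
seamR [0.0371 0.0729 0.0762]
seam2L [0.0354 0.0243 0.082 ]
seam2R [ 0.0365 -0.0227  0.0828]
seam3L [ 0.0349 -0.0994  0.0822]
seam3R [ 0.0373 -0.1508  0.0783]
s -0.04485884772053639 origin from back [0.42397139 0.01295635 0.03492743]
seamL [0.0367 0.1756 0.0813]
seamR [0.0376 0.0741 0.0761]
seam2L [0.0356 0.0256 0.082 ]
seam2R [ 0.0363 -0.0215  0.0828]
seam3L [ 0.0342 -0.0981  0.0823]
seam3R [ 0.0363 -0.1496  0.0784]
```

```bash
python3 -m crank '[[[2,-3.5,0],[0,0,3],5],[[4,-7,0],[0,0,6],5],[[6,-10.5,0],[0,0,9],5],[[8,-14,0],[0,0,12],5],[[10,-17.5,0],[0,0,12.2],5],[[12,-21,0],[0,0,12.2],5],[[14,-25,0],[0,0,12.2],5],[[16,-29,0],[0,0,12.2],5],[[18,-33,0],[0,0,12.2],5],[[20,-36.5,0],[0,0,12.2],5],[[21.2,-38.7,0],[0,0,12.2],5],[[21.2,-38.7,0],[0,0,12.2],5]]'
python3 - <<'E'
from h import *
s=manip.observe();print(s["t"],s["ee_pos"],s["ee_rot"],s["ft_force"],s["finger_gap"])
d=manip.get_image("wrist");cv2.imwrite("pics/w1.png",d["img"][:,:,::-1]);print({k:d[k] for k in d if k!="img"})
E
```

```text
t: 1.2
ee_pos: [0.3582, 0.139, 0.231]
ee_rot: [0.09, 3.138, -0.005]
ft_force: [0.7, -0.2, -0.8]
finger_gap: 0.05
1.2 [0.35815102 0.13895298 0.23101612] [ 0.08978421  3.13844606 -0.00533079] [ 0.69141521 -0.17347529 -0.76903873] 0.05002341171284331
{'fovy': 67.31787694441527, 'cx': 254.46155105527345, 'cy': 189.2415631978612, 'hand_eye': array([[-5.10087915e-04, -9.47517076e-01, -3.19704754e-01,
         8.22768877e-02],
       [ 9.99999806e-01, -3.68849058e-04, -5.02329205e-04,
        -1.47177982e-03],
       [ 3.58042702e-04, -3.19704949e-01,  9.47517080e-01,
        -1.41896442e-01],
       [ 0.00000000e+00,  0.00000000e+00,  0.00000000e+00,
         1.00000000e+00]])}
```

View pics/w1.png

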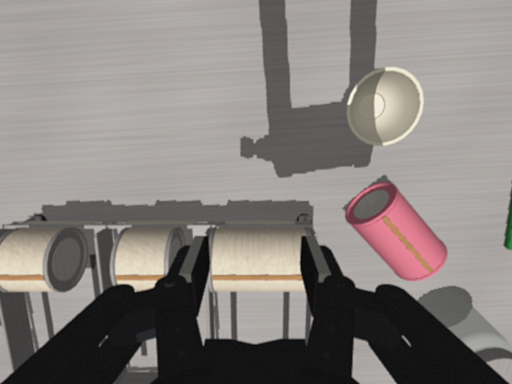

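The wrist view shows the long tin at cols 213–303 with its seam at row 277. The lip runs level at row ~222 from col 45 to 312, so the tool yaw matches the rack. The pink tin (395,230) and the ramekin (385,105) are clear to the left. Casting rays to refine.

```bash
python3 - <<'E'
from h import *
s=manip.observe();d=manip.get_image("wrist");im=cv2.cvtColor(d["img"],cv2.COLOR_RGB2HSV).astype(int)
f=192/np.tan(np.radians(d["fovy"])/2);H=np.array(d["hand_eye"]);Rt=R.from_rotvec(s["ee_rot"])
def wr(p):
    v=np.array([(p[0]-d["cx"])/f,(p[1]-d["cy"])/f,1]);o=Rt.apply(H[:3,3])+s["ee_pos"];return o,Rt.apply(H[:3,:3]@v)
for n,p,z in[("seamL",(213,277),.1195),("seamR",(303,277),.1195),("lip a",(45,222),.06),("lip b",(312,222),.06)]:
    print(n,plane(wr(p),z).round(4))
for r in(232,): print(r,[(c,tuple(im[r,c])) for c in range(204,220,2)],[(c,tuple(im[r,c])) for c in range(294,312,2)])
for c in(240,270): print(c,[(r,im[r,c,2]) for r in range(212,236,1)])
y=Rt.apply([0,1,0]);print("tool y",y,"z",Rt.apply([0,0,1]))
# tin tangent (front) rows -> distance: fit axis height
E
```

```text
seamL [0.4528 0.091  0.1195]
seamR [0.458  0.1838 0.1195]
lip a [ 0.4066 -0.1136  0.06  ]
lip b [0.4247 0.204  0.06  ]
232 [(204, (np.int64(12), np.int64(11), np.int64(116))), (206, (np.int64(0), np.int64(4), np.int64(64))), (208, (np.int64(15), np.int64(7), np.int64(71))), (210, (np.int64(15), np.int64(7), np.int64(78))), (212, (np.int64(18), np.int64(16), np.int64(79))), (214, (np.int64(18), np.int64(41), np.int64(106))), (216, (np.int64(19), np.int64(41), np.int64(105))), (218, (np.int64(18), np.int64(43), np.int64(107)))] [(294, (np.int64(17), np.int64(39), np.int64(104))), (296, (np.int64(21), np.int64(39), np.int64(104))), (298, (np.int64(17), np.int64(40), np.int64(103))), (300, (np.int64(19), np.int64(42), np.int64(103))), (302, (np.int64(21), np.int64(35), np.int64(96))), (304, (np.int64(15), np.int64(7), np.int64(77))), (306, (np.int64(10), np.int64(10), np.int64(79))), (308, (np.int64(173), np.int64(15), np.int64(70))), (310, (np.int64(20), np.int64(10), np.int64(74)))]
240 [(212, np.int64(93)), (213, np.int64(92)), (214, np.int64(94)), (215, np.int64(93)), (216, np.int64(
[... 328 characters left out ...]
32, np.int64(105)), (233, np.int64(108)), (234, np.int64(115)), (235, np.int64(123))]
270 [(212, np.int64(93)), (213, np.int64(91)), (214, np.int64(93)), (215, np.int64(93)), (216, np.int64(94)), (217, np.int64(92)), (218, np.int64(93)), (219, np.int64(94)), (220, np.int64(94)), (221, np.int64(94)), (222, np.int64(100)), (223, np.int64(104)), (224, np.int64(108)), (225, np.int64(107)), (226, np.int64(95)), (227, np.int64(94)), (228, np.int64(94)), (229, np.int64(93)), (230, np.int64(97)), (231, np.int64(103)), (232, np.int64(104)), (233, np.int64(111)), (234, np.int64(117)), (235, np.int64(122))]
tool y [ 0.05714137  0.99836496 -0.001506  ] z [ 6.19405445e-05 -1.51200973e-03 -9.99998855e-01]
```

```bash
python3 -m crank '[[[0.2,0.4,-2],[0,0,0],5],[[0.4,0.4,-4],[0,0,0],5],[[0.6,0.4,-6],[0,0,0],5],[[0.8,0.4,-8],[0,0,0],5],[[1,0.4,-10],[0,0,0],5],[[1.2,0.4,-12],[0,0,0],5],[[1.2,0.4,-13.5],[0,0,0],5],[[1.2,0.4,-14.7],[0,0,0],5],[[1.2,0.4,-15.6],[0,0,0],5],[[1.6,0.4,-16.1],[0,0,0],5],[[2.2,0.3,-16.1],[0,0,0],5],[[2.8,0.3,-16.1],[0,0,0],5]]'
python3 - <<'E'
from h import *
s=manip.observe();print(s["t"],s["ee_pos"],s["ee_rot"],s["ft_force"],s["finger_gap"])
a=manip.get_image("side")["img"][150:270,170:310,::-1];d=manip.get_image("wrist")["img"][:,:,::-1]
a=cv2.resize(a,(448,384),interpolation=cv2.INTER_CUBIC)
cv2.imwrite("pics/c2.png",np.hstack([a,cv2.resize(d[150:],(352,384*234//512*0+161))]) if 0 else np.hstack([a,d[:,130:400]]))
E
```

```text
t: 2.3
ee_pos: [0.3839, 0.1465, 0.0699]
ee_rot: [-0.084, -3.14, 0.001]
ft_force: [-0.8, -0.5, 0.0]
finger_gap: 0.0499
2.3 [0.3839259  0.14653592 0.06987607] [-8.39155117e-02 -3.13977762e+00  1.03798014e-03] [-0.7886263  -0.5371648   0.00996242] 0.049943912736718866
```

View pics/c2.png

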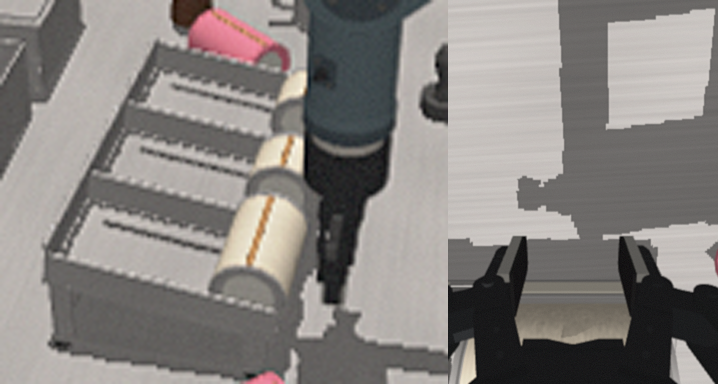

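```bash
python3 -m crank '[[[0.3,-0.2,0],[0,0,0],5],[[0.6,-0.4,0],[0,0,0],5],[[0.9,-0.45,0],[0,0,0],5],[[1.2,-0.5,0],[0,0,0],5],[[1.4,-0.5,0],[0,0,0],5],[[1.6,-0.5,0],[0,0,0],5],[[1.75,-0.5,0],[0,0,0],5],[[1.9,-0.55,0],[0,0,0],5],[[2.05,-0.55,0],[0,0,0],5],[[2.2,-0.55,0.02],[0,0,0],5],[[2.35,-0.55,0.04],[0,0,0],5],[[2.5,-0.6,0.06],[0,0,0],5]]'
```

```text
t: 3.4
ee_pos: [0.4107, 0.1403, 0.0711]
ee_rot: [0.086, 3.139, -0.001]
ft_force: [-2.1, 2.1, 3.0]
finger_gap: 0.0503
```

```bash
python3 - <<'E'
from h import *
s=manip.observe();print(s["t"],s["ee_pos"],s["ft_force"],s["ft_torque"])
a=manip.get_image("side")["img"][170:270,220:310,::-1];d=manip.get_image("wrist")["img"][:,:,::-1]
a=cv2.resize(a,(432,480),interpolation=cv2.INTER_CUBIC)
cv2.imwrite("pics/c3.png",np.hstack([a,cv2.resize(d[220:380,190:310],(360,480))]));print(manip.observe()["ft_force"])
E
```

```text
3.4 [0.41074579 0.14028028 0.07111795] [-2.06587654  2.05148669  2.95260812] [0.18344672 0.36408613 0.02974611]
[-0.24410539 -0.11538594 -0.39771207]
```

View pics/c3.png

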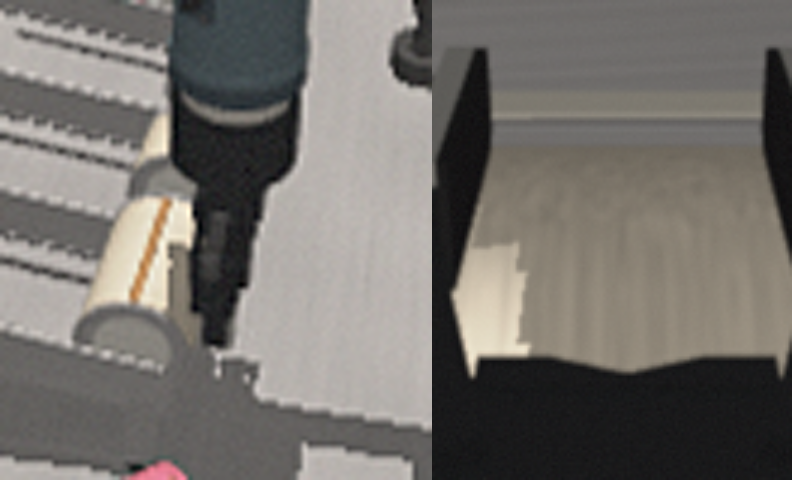

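```bash
python3 -m crank '[[[0.2,-0.01,0.03],[0,0,0],5],[[0.4,-0.02,0.05],[0,0,0],5],[[0.6,-0.03,0.08],[0,0,0],5],[[0.8,-0.05,0.1],[0,0,0],5],[[1.0,-0.06,0.13],[0,0,0],5],[[1.2,-0.07,0.16],[0,0,0],5],[[1.4,-0.08,0.18],[0,0,0],5],[[1.6,-0.09,0.21],[0,0,0],5],[[1.8,-0.1,0.23],[0,0,0],5],[[2.0,-0.11,0.26],[0,0,0],5],[[2.2,-0.12,0.29],[0,0,0],5],[[2.4,-0.14,0.31],[0,0,0],5]]'
python3 - <<'E'
from h import *
s=manip.observe();print(s["t"],s["ee_pos"],s["ft_force"],s["joint_vel"].round(3))
a=manip.get_image("side")["img"][170:270,200:310,::-1];d=manip.get_image("wrist")["img"][:,:,::-1]
a=cv2.resize(a,(528,480),interpolation=cv2.INTER_CUBIC)
cv2.imwrite("pics/c4.png",np.hstack([a,cv2.resize(d[220:380,190:310],(260,480))]));print(manip.observe()["ft_force"],manip.observe()["ee_pos"])
E
```

```text
t: 4.5
ee_pos: [0.435, 0.1388, 0.0742]
ee_rot: [0.086, 3.138, -0.001]
ft_force: [-3.7, 0.4, 2.3]
finger_gap: 0.0499
4.5 [0.43502345 0.13878369 0.07424973] [-3.69198653  0.41888519  2.29175027] [-0.008  0.031 -0.051  0.001  0.022 -0.008]
[-1.28021912  0.49338333  0.90935124] [0.43571736 0.13873148 0.07434278]
```

View pics/c4.png

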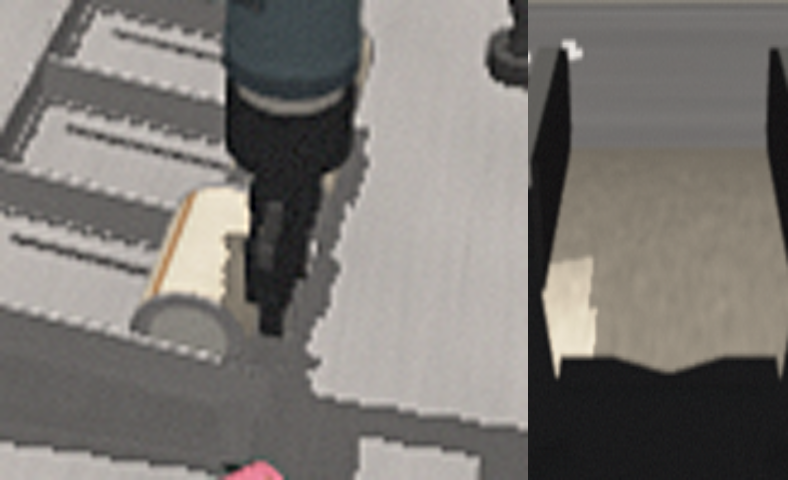

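The tin is rolling up against both fingers and is square to them. Its seam has turned forward in the side view, and the forces are small. Continuing up the lane.

```bash
python3 -m crank '[[[0.25,-0.01,0.03],[0,0,0],5],[[0.45,-0.02,0.06],[0,0,0],5],[[0.65,-0.03,0.08],[0,0,0],5],[[0.85,-0.05,0.11],[0,0,0],5],[[1.05,-0.06,0.14],[0,0,0],5],[[1.25,-0.07,0.16],[0,0,0],5],[[1.45,-0.08,0.19],[0,0,0],5],[[1.65,-0.09,0.21],[0,0,0],5],[[1.85,-0.1,0.24],[0,0,0],5],[[2.05,-0.12,0.27],[0,0,0],5],[[2.25,-0.13,0.29],[0,0,0],5],[[2.45,-0.14,0.32],[0,0,0],5]]'
python3 -m crank '[[[0.25,-0.01,0.03],[0,0,0],5],[[0.45,-0.02,0.06],[0,0,0],5],[[0.65,-0.03,0.08],[0,0,0],5],[[0.85,-0.05,0.11],[0,0,0],5],[[1.05,-0.06,0.14],[0,0,0],5],[[1.25,-0.07,0.16],[0,0,0],5],[[1.45,-0.08,0.19],[0,0,0],5],[[1.65,-0.09,0.21],[0,0,0],5],[[1.85,-0.1,0.24],[0,0,0],5],[[2.05,-0.12,0.27],[0,0,0],5],[[2.25,-0.13,0.29],[0,0,0],5],[[2.45,-0.14,0.32],[0,0,0],5]]'
python3 -m crank '[[[0.25,-0.01,0.03],[0,0,0],5],[[0.45,-0.02,0.06],[0,0,0],5],[[0.65,-0.03,0.08],[0,0,0],5],[[0.85,-0.05,0.11],[0,0,0],5],[[1.05,-0.06,0.14],[0,0,0],5],[[1.25,-0.07,0.16],[0,0,0],5],[[1.45,-0.08,0.19],[0,0,0],5],[[1.65,-0.09,0.21],[0,0,0],5],[[1.85,-0.1,0.24],[0,0,0],5],[[2.05,-0.12,0.27],[0,0,0],5],[[2.25,-0.13,0.29],[0,0,0],5],[[2.45,-0.14,0.32],[0,0,0],5]]'
```

```text
t: 5.6
ee_pos: [0.4604, 0.1373, 0.0776]
ee_rot: [0.086, 3.137, -0.001]
ft_force: [-3.3, 0.1, 3.2]
finger_gap: 0.05
t: 6.6
ee_pos: [0.4851, 0.1359, 0.0808]
ee_rot: [0.086, 3.137, -0.001]
ft_force: [-4.1, 0.5, 2.6]
finger_gap: 0.0497
t: 7.6
ee_pos: [0.5098, 0.1345, 0.084]
ee_rot: [0.086, 3.137, -0.001]
ft_force: [-3.3, 0.1, 3.6]
finger_gap: 0.05
```

```bash
python3 -m crank '[[[0.25,-0.01,0.03],[0,0,0],5],[[0.45,-0.02,0.06],[0,0,0],5],[[0.65,-0.03,0.08],[0,0,0],5],[[0.85,-0.05,0.11],[0,0,0],5],[[1.05,-0.06,0.14],[0,0,0],5],[[1.25,-0.07,0.16],[0,0,0],5],[[1.45,-0.08,0.19],[0,0,0],5],[[1.65,-0.09,0.21],[0,0,0],5],[[1.85,-0.1,0.24],[0,0,0],5],[[2.05,-0.12,0.27],[0,0,0],5],[[2.25,-0.13,0.29],[0,0,0],5],[[2.45,-0.14,0.32],[0,0,0],5]]'
python3 -m crank '[[[0.2,-0.01,0.03],[0,0,0],5],[[0.35,-0.02,0.05],[0,0,0],5],[[0.5,-0.03,0.07],[0,0,0],5],[[0.65,-0.04,0.08],[0,0,0],5],[[0.8,-0.05,0.1],[0,0,0],5],[[0.95,-0.05,0.12],[0,0,0],5],[[1.1,-0.06,0.14],[0,0,0],5],[[1.2,-0.07,0.16],[0,0,0],5],[[1.3,-0.07,0.17],[0,0,0],5]]'
python3 - <<'E'
from h import *
a=manip.get_image("side")["img"][150:270,170:310,::-1]
cv2.imwrite("pics/c5.png",cv2.resize(a,(700,600),interpolation=cv2.INTER_CUBIC));s=manip.observe();print(s["ft_force"],s["ee_pos"])
E
```

```text
t: 8.6
ee_pos: [0.5345, 0.133, 0.0872]
ee_rot: [0.086, 3.137, -0.001]
ft_force: [-3.6, -0.3, 3.0]
finger_gap: 0.0497
t: 9.35
ee_pos: [0.5477, 0.1323, 0.089]
ee_rot: [0.086, 3.137, -0.001]
ft_force: [-3.5, 0.7, 2.6]
finger_gap: 0.0503
[-3.44236331 -0.12720156  1.74270482] [0.54794368 0.13230875 0.08897961]
```

View pics/c5.png

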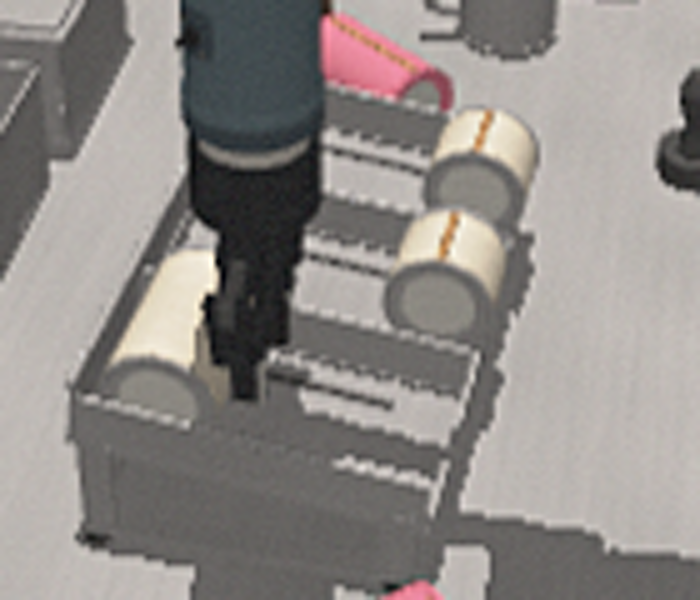

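The tin is near the stop, with a gap of a few mm left at crop (105,370). The other tins are unmoved. Creeping on until the force rises.

```bash
python3 -m crank '[[[0.12,-0.01,0.02],[0,0,0],5],[[0.22,-0.01,0.03],[0,0,0],5],[[0.32,-0.02,0.04],[0,0,0],5],[[0.42,-0.02,0.05],[0,0,0],5],[[0.52,-0.03,0.07],[0,0,0],5],[[0.6,-0.03,0.08],[0,0,0],5]]'
python3 -m crank '[[[0.1,-0.01,0.01],[0,0,0],5],[[0.18,-0.01,0.02],[0,0,0],5],[[0.25,-0.01,0.03],[0,0,0],5]]'
```

```text
t: 9.9
ee_pos: [0.5542, 0.1319, 0.0899]
ee_rot: [0.086, 3.136, -0.001]
ft_force: [-2.6, 0.8, 2.4]
finger_gap: 0.0498
t: 10.15
ee_pos: [0.5569, 0.1318, 0.0902]
ee_rot: [0.086, 3.136, -0.001]
ft_force: [-3.2, 1.1, 2.6]
finger_gap: 0.0498
```

```bash
python3 -m crank '[[[0.1,-0.01,0.01],[0,0,0],5],[[0.16,-0.01,0.02],[0,0,0],5],[[0.22,-0.01,0.03],[0,0,0],5]]'
python3 -m crank '[[[0.1,-0.01,0.01],[0,0,0],5],[[0.15,-0.01,0.02],[0,0,0],5],[[0.2,-0.01,0.03],[0,0,0],5]]'
```

```text
t: 10.4
ee_pos: [0.5592, 0.1317, 0.0905]
ee_rot: [0.086, 3.136, -0.001]
ft_force: [-5.1, 0.0, 2.7]
finger_gap: 0.05
t: 10.65
ee_pos: [0.5593, 0.1317, 0.0905]
ee_rot: [0.086, 3.14, -0.001]
ft_force: [-10.0, 0.1, 5.7]
finger_gap: 0.0505
```

```bash
python3 - <<'E'
from h import *
a=manip.get_image("side")["img"][150:270,170:310,::-1]
t=manip.get_image("top")["img"][130:215,175:295,::-1]
a=cv2.resize(a,(490,420),interpolation=cv2.INTER_CUBIC);t=cv2.resize(t,(300,212),interpolation=cv2.INTER_CUBIC)
c=np.zeros((420,790,3),np.uint8);c[:,:490]=a;c[:212,490:]=t
cv2.imwrite("pics/c6.png",c);s=manip.observe();print(s["t"],s["ft_force"],s["ee_pos"],s["joint_vel"].round(3))
E
```

```text
10.75 [-8.76034903 -0.10178305  6.73113509] [0.55928564 0.13169614 0.09046391] [ 0.    -0.002  0.002 -0.002 -0.003  0.001]
```

View pics/c6.png

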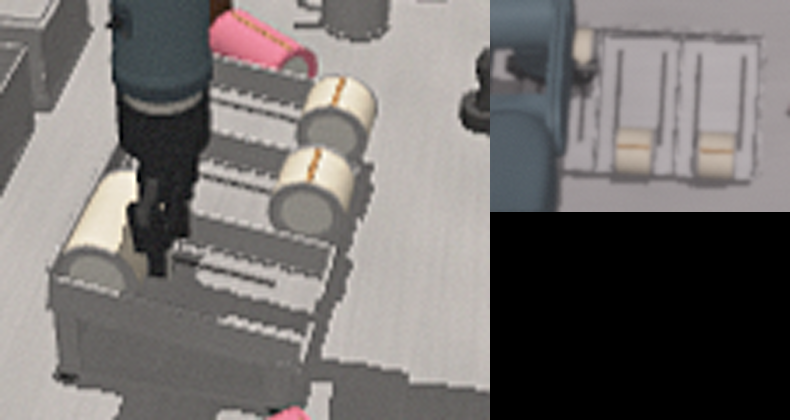

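The tin lies square against the stop at crop (65–145, 170–290). The push is steady at about 9 N with the arm at rest, and the short tins are in place. Handing in.

```bash
python3 -c "
from bench import manip
manip.sign_off()"
```

```text
the job is handed in; nothing more can be done
```

I rolled the long cream tin (left lane) about 150 mm up to the back stop at about 25 mm/s and handed in with the fingers still holding it there. I pushed with both half-open fingertips, without gripping or lifting, and finished at 10.8 s.

**Contact at the stop:** The fingers stopped advancing at TCP x = 0.559 m, and the forward push on the tin rose from about 3 N to a steady 9–10 N with the arm at rest. That is about 3 mm beyond my estimate of 0.556 m, within what I expected from the calibration and my reading of the pictures.

**Last pictures:** The side view showed the tin square against the stop. Both short tins and the pink tin in view looked unmoved. In the top view the arm hid most of the long tin, and I did not re-check the jar, ramekin, mill and spatula at the end.

**Disagreement:** My first two-view heights for the rear rack corners came out about 10 mm lower than the heights you gave. The tin seams agreed with yours, so I used your heights for the rack.

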